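Used capsule through the spring flap

TASK

Clear the used coffee capsule off the steel shelf into the waste pan underneath: press the spring flap in the shelf well down with one fingertip and, while that finger holds it open, nudge the capsule over the edge and through the opening with the other finger. Then draw back so that the flap swings shut. The capsule is only pushed, never pinched, crushed or picked up, and everything else on the shelf and the counter stays where it stands.

Things in the scene. Friction and masses are not known exactly. Their poses are not given: they have to be found in the camera images.
- capsule: The used coffee capsule, about 16 g: a bronze-brown aluminium cone standing foil side down on the steel shelf in front of the flap. Rim at the foot 37 mm across, 2 mm thick; above it the body narrows from 30 to 25 mm across at 22 mm height; 28.5 mm high in all. Origin at the centre of its foot, z up while it stands. It slides easily; its thin shell crushes at about 8 N.
- shelf: Steel shelf on four legs, fixed on the counter, 300 mm deep (x) by 600 mm wide (y), its level deck 180 mm above the counter. Origin on the counter under its middle; x points away from the worker, across the deck and the flap to the hinge; it may stand turned a little. An opening in the deck, x = 20 to 128 mm, 150 mm wide about y = 50 mm, is closed by the flap.
- lip (a point): On the shelf: middle of the front edge of the opening, the edge that the capsule is pushed over, at deck height. In front of it lie 170 mm of flat deck. Under the opening are side cheeks but no front wall: what drops in slides down the tilted flap towards the front, into the pan.
- hinge (a point): On the shelf: middle of the flap's hinge line, at deck height, 108 mm beyond the lip along the shelf's x. Behind it only 22 mm of deck remain, then free space.
- flap (a joint): Angle of the flap (rad): 0 shut, flush with the deck; grows as it is pressed down; stop at 1.25. A spring shuts it: the moment to open it is 0.08 N m at first, 0.15 at 0.8 rad (about 1 N near the free edge, 5 N at 30 mm from the hinge), so the capsule's weight does not open it. At 0.5 rad or more the capsule has room. Pressing 30 mm deep at 40 mm from the hinge gives 0.64 rad.
- flap_edge (a point): On the flap: middle of its free edge, at the lip when shut. The flap is an aluminium plate, 105 mm from hinge to free edge, 144 mm wide.
- pan: The steel waste pan under the flap, fixed, 265 mm (x) by 162 mm (y) and 65 mm high, walls 3 mm. Origin at the centre of its underside, 1 mm above the counter, axes as the shelf's.
- mug: Bystander, to be left alone: white mug, 80 mm across, 92 mm high, with a handle, on the shelf. Origin at the middle of its underside.
- sugar_jar: Bystander, to be left alone: glass sugar jar with a steel cap, 68 mm across, 95 mm high, on the shelf. Origin at the middle of its underside.
- espresso_cup: Bystander, to be left alone: small blue cup, 60 mm across, 56 mm high, on the shelf. Origin at the middle of its underside.
- teaspoon: Bystander, to be left alone: steel teaspoon, 130 mm long, lying on the shelf. Origin near its middle, on the underside.
- milk_jug: Bystander, to be left alone: aluminium milk jug, 84 mm across, 100 mm high, on the counter. Origin at the middle of its underside.
- soap_bottle: Bystander, to be left alone: clear soap bottle, 66 mm across, 190 mm high, on the counter. Origin at the middle of its underside.
- bowl: Bystander, to be left alone: white bowl, 150 mm across, 60 mm high, on the counter. Origin at the middle of its underside.

How it is judged (in metres and radians):
On the way, in this order (a step that is already met when the one before it is completed fails the run):
1. a finger presses the flap open (0.35 rad or more) while the capsule is still on the deck in front of it (value of joint flap above 0.35 rad and contact force between the fingers and flap above 0.2 N and z of capsule in the frame of shelf above 0.174 m and x of capsule in the frame of shelf below 0.028 m), for 0.1 s.
2. the capsule has dropped below the deck with the flap still held open by the finger (value of joint flap above 0.3 rad and contact force between the fingers and flap above 0.2 N and z of capsule in the frame of shelf below 0.145 m), for 0.1 s.
At the end, for the whole second after the job is handed in: The capsule lies at rest within the walls of the waste pan and the flap is shut (within 0.06 rad) (x of capsule in the frame of pan between -0.135 and 0.135 m and y of capsule in the frame of pan between -0.083 and 0.083 m and z of capsule in the frame of pan below 0.065 m and value of joint flap below 0.06 rad and linear speed of capsule below 0.02 m/s); the robot touches nothing.
It fails at once if the capsule is lifted (25 mm or more off the deck) (z of capsule in the frame of shelf above 0.205 m).
It fails at once if the capsule is pinched or crushed (more than 8 N from the fingers) (contact force between the fingers and capsule above 8 N).
It fails at once if a bystander is moved by more than 25 mm (distance of any of mug, sugar_jar, espresso_cup, teaspoon, milk_jug, soap_bottle, bowl from where it was at the start of the episode above 0.025 m).
It also fails if it takes over 42 s, if anything falls off the work surface, if the arm or the gripper's body presses on something with over 40 N, if the wrist force passes 120 N, or if a joint passes its speed limit or range.

ROBOT

A 7-joint arm with a two-finger parallel gripper is mounted at the origin on the work surface. World frame = base frame: x ahead of the robot, y to its left, z up, the work surface at z = 0. Lengths are in m, angles in degrees, forces in N, time in s.
With the tool pointing down it reaches from about 0.425 to 0.95 m from the base axis. Payload 16.7 kg.
Tool frame: the origin (TCP) lies midway between the tips of the shut fingers; the grasp point (between the pads) lies 19 mm behind it; x points along the fingers, y is the direction in which the jaws open and shut, and the axes are right-handed (so a half turn about x gives the same grasp; the last joint's range is limited). The gripper opens to 94 mm and grips with 3 to 60 N. Pads are 16 mm wide; open, the fingers measure 119 mm over their backs; the gripper's body (75 mm by 177 mm) begins 78 mm behind the grasp point.
Start: joints at [65.919, 24.414, 4.234, 92.017, -1.954, 63.644, -3.845], TCP at [0.181, -0.65, 0.205] pointing down, gripper open.
Joint ranges: [-163.25, 163.25], [-28.42, 122.38], [-70.27, 78.77], [12.13, 141.07], [-58.53, 238.53], [9.26, 117.41], [-156.51, 156.51]. Speed limits (degrees/s): [108.29, 108.29, 136.94, 136.94, 172.46, 172.46, 172.46].

INTERFACE

Orientations are given as [roll, pitch, yaw] about the fixed x, y, z axes, in that order (R = Rz(yaw) Ry(pitch) Rx(roll)).
In Python, from plant import arm gives the robot as it stands. The module is installed in compiled form; this text tells all that it offers.
- The arm moves only by the tool send_rows, never from a script. Its arguments are lists of equal length, an entry for each row: "linear": the shift along the tool's x, y, z in mm, a list of three; "rot": the turn, a rotation vector about the tool's x, y, z in degrees, a list of three; "fingers": the closure, from 0 (fully open) to 1 (shut). A call has 1 to 20 rows; each row is the pose to reach, as a shift and turn from the pose commanded when the call began, along the tool's axes at that moment; what a row does not reach only later rows make up. A row lasts 1/10 s, in which the tool goes at most 50 mm and 8.59 degrees, less where a joint would pass 70% of its speed; a pose out of reach is approached as far as the arm can. A call with a gripper value outside its range is refused whole. The fingers move at their own pace and stop on an object; "force" is the grip in N (left out, the last holds). Time passes only in rows, so rows that repeat a pose let the fingers close. It gives the time, the measured TCP pose, the force and the opening at its end, in the units of the state.
- arm.read_state(): the state, without advancing time (a new reading comes with each control period).
- arm.capture(name): name is "scene" or "top" or "wrist"; returns a dict with "color" (400x640x3 uint8, red, green, blue), "depth" (400x640 float32, m along the optical axis (not along the pixel's ray), 0 where there is no reading), "mtx" (3x3 intrinsics, pixels), "rvec" (rotation vector, rad) and "tvec" (3), from world to camera coordinates, as OpenCV has them; the wrist camera has in their place "tool_from_camera" (4x4, takes a point from camera to tool coordinates, whose origin is the TCP and whose axes are the tool frame's). Camera axes: x right, y down, z forward; pixel columns grow to the right and rows downward; lengths in m; the calibration is good to about 2 mm. A picture is of the moment at which its call begins: read the wrist's pose just before it.
- arm.job_done(): hands the job in, once; it reports no verdict.
Trained networks look in a picture, given as the dict that the camera call returned (one of the last four; its "shot" number tells which), for a name from the list of things; names that differ only in an ending like _2 or _b are one class to them, and where a whole thing is asked for, a point or a joint stands for the part that bears it (a point fixed in the world has none). Each returns a list of dicts, best first, with "conf" (0 to 1); they miss things now and then, are a little off and sometimes report something else, mostly with a low value. They report only what shows in the picture. A call takes as long as a camera call.
- arm.recognise(picture, query): "location" ([column, row] in pixels, amid what is visible of it).
The state is a dict: "clock": time; "qpos": joint angles; "qd": joint speeds; "joint_torque": joint torques, N m; "position": TCP position; "tool_rot": TCP orientation; "ft_force": force on the tool from outside, world axes, zero at the start; "ft_torque": the same for the moment, N m; "grip_width": finger opening in m.
Only numpy, scipy, OpenCV 4.12 (cv2) and the standard library are available. Lean on these libraries where they do the work, as an engineer would, in place of code of your own. Each camera call takes 0.05 s, during which the arm holds its last target. There are 200 camera calls.

## Working session

There is one attempt and no reset: what is moved stays moved. The work goes in short steps, Python scripts to look and compute and a tool call to move; the robot and the scene stay as the last step left them, time stands still between calls to the robot, and variables do not carry over. Pictures are saved under pics/ and viewed, about 8 in all and at most 12, crops included, and the job is handed in when it is done.

Besides the shell and the picture viewer there is one more tool, called after "Request:" in YAML: its name, and indented under it one key for each argument. send_rows: Moves the arm, as the interface text tells. Its arguments: {"type":"object","properties":{"linear":{"type":"array"},"rot":{"type":"array"},"fingers":{"type":"array"},"force":{"type":"number"}},"required":["linear","rot","fingers"]}

```bash
mkdir -p pics; cat > h.py <<'E'
import numpy as np, cv2
from plant import arm
from scipy.spatial.transform import Rotation as R
def shot(n):
    c=arm.capture(n)
    return c
def world(c,px,z=None,d=None):
    Rm=cv2.Rodrigues(np.array(c["rvec"],float))[0]; t=np.array(c["tvec"],float).ravel()
    u,v=px; K=np.array(c["mtx"]); ray=np.linalg.inv(K)@[u,v,1]
    if z is not None:
        o=-Rm.T@t; w=Rm.T@ray; return o+w*(z-o[2])/w[2]
    if d is None:
        p=c["depth"][int(v)-1:int(v)+2,int(u)-1:int(u)+2]; p=p[p>0]; d=np.median(p) if p.size else 0
    return Rm.T@(ray*d-t)
def save(c,name): cv2.imwrite("pics/"+name,c["color"][:,:,::-1])
E
python3 - <<'E'
from h import *
np.set_printoptions(precision=3,suppress=True)
s=arm.read_state(); print(s)
for n in ("scene","top"):
    c=shot(n); save(c,n+"1.png")
    for q in ("capsule","shelf","flap","lip","hinge","flap_edge","pan","mug","sugar_jar","espresso_cup","teaspoon","milk_jug","soap_bottle","bowl"):
        for r in arm.recognise(c,q)[:2]: print(n,q,round(r["conf"],2),np.round(r["location"]),world(c,r["location"]))
E
```

```text
{'clock': 0.0, 'qpos': array([65.917, 24.449,  4.231, 92.051, -1.954, 63.644, -3.844]), 'qd': array([ 0.02 ,  0.014,  0.029,  0.085,  0.039, -0.019,  0.082]), 'joint_torque': array([ -0.   , -93.58 ,   3.667, -45.418,  -0.049,   0.02 ,   0.   ]), 'position': array([ 0.18 , -0.65 ,  0.205]), 'tool_rot': array([-85.893,  89.928, 109.622]), 'ft_force': array([-0.245, -0.309, -0.227]), 'ft_torque': array([-0.029,  0.004,  0.016]), 'grip_width': 0.09404112543051854}
scene capsule 0.49 [302. 189.] [ 0.467 -0.083  0.201]
scene shelf 0.55 [332. 223.] [ 0.615 -0.148  0.18 ]
scene flap 0.89 [347. 198.] [ 0.593 -0.022  0.178]
scene lip 0.88 [328. 230.] [ 0.658 -0.234  0.243]
scene hinge 0.6 [328. 224.] [ 0.656 -0.232  0.261]
scene flap_edge 0.64 [351. 193.] [0.586 0.01  0.177]
scene pan 0.82 [362. 238.] [ 0.656 -0.025  0.045]
scene pan 0.36 [327. 227.] [ 0.656 -0.233  0.25 ]
scene mug 0.88 [280. 220.] [ 0.546 -0.285  0.261]
scene sugar_jar 0.83 [317. 231.] [ 0.643 -0.259  0.25 ]
scene espresso_cup 0.7 [358. 158.] [0.542 0.132 0.228]
scene espresso_cup 0.57 [339. 158.] [0.453 0.155 0.184]
scene 
[... 386 characters left out ...]
258. 181.] [0.535 0.159 0.186]
top shelf 0.63 [331. 186.] [ 0.523 -0.055  0.18 ]
top lip 0.88 [331. 186.] [ 0.521 -0.054  0.179]
top hinge 0.63 [333. 185.] [ 0.525 -0.061  0.18 ]
top flap_edge 0.78 [317. 166.] [ 0.582 -0.012  0.179]
top mug 0.78 [403. 185.] [ 0.524 -0.265  0.185]
top sugar_jar 0.97 [391. 149.] [ 0.615 -0.218  0.274]
top sugar_jar 0.73 [334. 184.] [ 0.526 -0.063  0.18 ]
top espresso_cup 0.78 [257. 181.] [0.534 0.163 0.187]
top espresso_cup 0.46 [316. 164.] [ 0.587 -0.01   0.179]
top teaspoon 0.6 [267. 219.] [0.423 0.131 0.181]
top milk_jug 0.67 [486. 196.] [ 0.51  -0.576  0.009]
top soap_bottle 0.66 [142. 174.] [0.56  0.512 0.14 ]
top bowl 0.81 [168. 245.] [0.343 0.471 0.004]
```

```bash
python3 - <<'E'
import cv2
a=cv2.imread("pics/top1.png")[90:290,220:440]; cv2.imwrite("pics/top1c.png",cv2.resize(a,None,fx=3,fy=3,interpolation=cv2.INTER_CUBIC)[:600])
E
```

```text
(no output)
```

View pics/scene1.png

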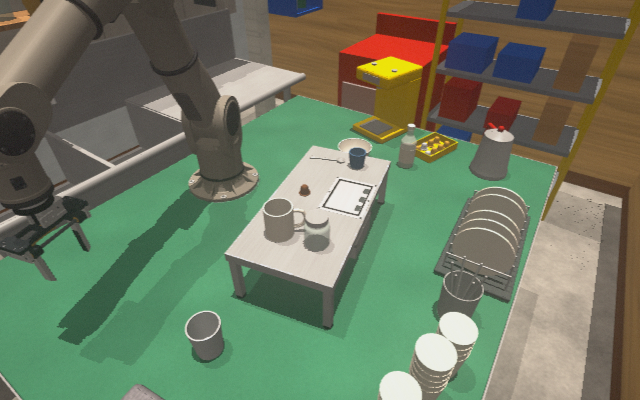

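View pics/top1c.png

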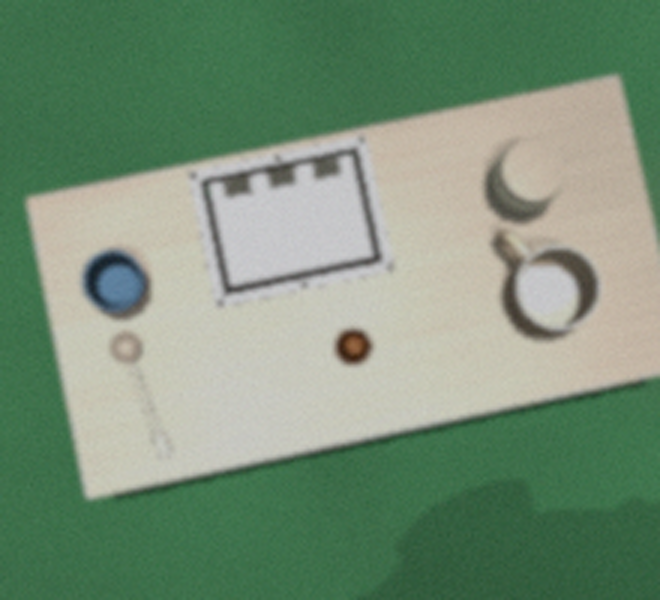

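The top view shows the flap (dark outline, hinge lugs on the far side), with outline corners at crop pixels (204,182), (357,150), (380,260), (227,292). The capsule is at (353,346). The mug and jar are well to the right, and the cup and spoon are to the left. The scene view agrees. Next I'll turn these into positions.

```bash
cat > geo.py <<'E'
from h import *
np.set_printoptions(precision=4,suppress=True)
def corner(c):
    return
E
python3 - <<'E'
from h import *
np.set_printoptions(precision=4,suppress=True)
c=shot("top")
f=lambda x,y:(x/3+220-1/3,y/3+90-1/3)
P=[world(c,f(*p),z=.18)[:2] for p in [(204,182),(357,150),(380,260),(227,292)]]
HL,HR,LR,LL=P
S=[world(c,f(*p),z=.18)[:2] for p in [(28,198),(618,75),(88,498)]]
print("corners",P,"shelf",S)
e1=(HL-HR); e2=(LL-LR); e3=S[0]-S[1]
for e in(e1,e2,e3): print(np.linalg.norm(e),np.degrees(np.arctan2(-e[0],e[1])))
for e in (HL-LL,HR-LR,S[0]-S[2]): print(np.linalg.norm(e),np.degrees(np.arctan2(e[1],e[0])))
# capsule by colour
hsv=cv2.cvtColor(c["color"],cv2.COLOR_RGB2HSV); m=((hsv[...,0]<14)&(hsv[...,1]>110)).astype('uint8'); m[:, :300]=0;m[:,380:]=0;m[:180]=0;m[230:]=0
ys,xs=np.nonzero(m);print("caps px",xs.mean(),ys.mean(),len(xs),xs.min(),xs.max(),ys.min(),ys.max(), world(c,(xs.mean(),ys.mean()),z=.192))
yaw=np.radians(12)
s=arm.read_state(); Rm=R.from_euler('xyz',s["tool_rot"],degrees=True).as_matrix(); print(Rm)
E
```

```text
corners [array([0.6265, 0.0739]), array([ 0.6594, -0.0768]), array([ 0.55  , -0.0994]), array([0.5178, 0.0505])] shelf [array([0.6096, 0.246 ]), array([ 0.7368, -0.3373]), array([0.3175, 0.183 ])]
0.15425403879727398 12.308599400715169
0.15332919208333573 12.130690631970866
0.5970000217092792 12.303276958902
0.11117637334735003 12.13416606292682
0.1116591140748691 11.659959580557766
0.29878549225424195 12.171218668382114
caps px 337.14516129032256 205.03225806451613 62 333 342 201 209 [ 0.4644 -0.0717  0.192 ]
[[ 0.      0.2674 -0.9636]
 [ 0.     -0.9636 -0.2674]
 [-1.     -0.     -0.    ]]
```

Request:
send_rows:
  linear:
    - [-45,0,0]
    - [-90,0,0]
    - [-125,0,0]
    - [-125,-32,-30]
    - [-125,-64,-60]
    - [-125,-96,-89]
    - [-125,-128,-119]
    - [-125,-160,-148]
    - [-125,-192,-178]
    - [-125,-224,-208]
    - [-125,-256,-237]
    - [-125,-289,-267]
    - [-125,-321,-297]
    - [-125,-353,-326]
    - [-125,-385,-356]
    - [-125,-417,-386]
    - [-125,-449,-415]
    - [-125,-481,-445]
    - [-125,-481,-445]
    - [-125,-481,-445]
  rot:
    - [0,0,0]
    - [0,0,0]
    - [0,0,0]
    - [-6,0,0]
    - [-12,0,0]
    - [-17,0,0]
    - [-23,0,0]
    - [-29,0,0]
    - [-35,0,0]
    - [-40,0,0]
    - [-46,0,0]
    - [-52,0,0]
    - [-58,0,0]
    - [-64,0,0]
    - [-70,0,0]
    - [-76,0,0]
    - [-81,0,0]
    - [-86.7,0,0]
    - [-86.7,0,0]
    - [-86.7,0,0]
  fingers: [0,0,0,0,0,0,0,0,0,0,0,0,0,0,0,0,0,0,0,0]

```text
clock: 3.55
position: [0.4808, -0.0672, 0.3305]
tool_rot: [-153.6, 90.0, 128.7]
ft_force: [-0.6, -1.3, -1.1]
grip_width: 0.0941
```

```bash
cat >> h.py <<'E'
def wworld(c,s,px,z):
    T=np.eye(4);T[:3,:3]=R.from_euler('xyz',s["tool_rot"],degrees=True).as_matrix();T[:3,3]=s["position"]
    T=T@np.array(c["tool_from_camera"]); ray=T[:3,:3]@np.linalg.inv(np.array(c["mtx"]))@[px[0],px[1],1]; o=T[:3,3]
    return o+ray*(z-o[2])/ray[2]
E
python3 - <<'E'
from h import *
np.set_printoptions(precision=4,suppress=True)
s=arm.read_state(); c=shot("wrist"); save(c,"w1.png")
print(s["position"],s["qpos"]); print(c["tool_from_camera"])
for q in("capsule","lip","flap_edge","hinge","flap"):
    for r in arm.recognise(c,q)[:2]: print(q,r["conf"],r["location"],wworld(c,s,r["location"],.19 if q=="capsule" else .18))
E
```

```text
[ 0.4808 -0.0672  0.3305] [ 30.7141   2.6675 -31.0876 104.3383   1.4301  73.387   11.5472]
[[-0.0008 -0.2588  0.9659 -0.1801]
 [ 1.     -0.0014  0.0004  0.0002]
 [ 0.0012  0.9659  0.2588 -0.0748]
 [ 0.      0.      0.      1.    ]]
capsule 0.96 [306.4, 186.4] [ 0.4672 -0.0686  0.19  ]
lip 0.92 [354.9, 138.2] [ 0.5074 -0.008   0.18  ]
lip 0.42 [428.9, 151.7] [ 0.5894 -0.005   0.18  ]
flap_edge 0.71 [427.5, 153.4] [ 0.5884 -0.0071  0.18  ]
hinge 0.86 [356.2, 138.6] [ 0.5089 -0.0081  0.18  ]
flap 0.93 [428.1, 155.4] [ 0.5897 -0.009   0.18  ]
```

View pics/w1.png

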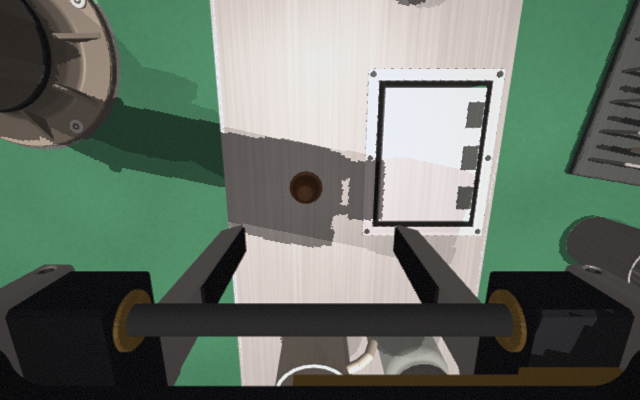

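The wrist view shows the capsule between the fingers at (305,187). The flap's gap outline has its front edge running from about (381,84) to (375,224), with the hinge lugs on the right.

```bash
python3 - <<'E'
from h import *
np.set_printoptions(precision=4,suppress=True)
s=arm.read_state(); c=shot("wrist")
y=np.radians(12.2);ex=np.array([np.cos(y),np.sin(y)]);ey=np.array([-ex[1],ex[0]])
P=[wworld(c,s,p,.18)[:2] for p in [(380,84),(374.5,224),(490,82),(485,226)]]
print(P)
lip=(P[0]+P[1])/2; print("lip",lip,"yaw",np.degrees(np.arctan2(-(P[0]-P[1])[0],(P[0]-P[1])[1])), "depth",(P[2]-P[0])@ex)
g=c["color"].astype(int);h=cv2.cvtColor(c["color"],cv2.COLOR_RGB2HSV)
m=((h[...,0]<16)&(h[...,1]>120)); m[:160]=0;m[215:]=0;m[:,:280]=0;m[:,335:]=0
ys,xs=np.nonzero(m);print(len(xs),xs.min(),xs.max(),ys.min(),ys.max())
for z in(.18,.2): 
  w=wworld(c,s,((xs.min()+xs.max())/2,(ys.min()+ys.max())/2),z)[:2];print(w,(w-lip)@ex,(w-lip)@ey)
t=s["position"][:2]-lip;print("tcp",t@ex,t@ey)
E
```

```text
[array([0.5194, 0.0488]), array([ 0.5527, -0.0998]), array([0.6292, 0.0742]), array([ 0.6785, -0.0755])]
lip [ 0.536  -0.0255] yaw 12.619572873748892 depth 0.11264141809712437
740 291 321 171 201
[ 0.4663 -0.0722] -0.07800048485370072 -0.030886795116219598
[ 0.4662 -0.0675] -0.0771043640448988 -0.026337879493173573
tcp -0.06349816130034376 -0.030519818775190194
```

Request:
send_rows:
  linear:
    - [35,0,-2]
    - [70,0,-2]
    - [100,0,-2]
    - [120,0,-2]
    - [135,0,-2]
    - [143,0,-2]
    - [143,0,-2]
    - [143,0,-2]
  rot:
    - [0,0,0]
    - [0,0,0]
    - [0,0,0]
    - [0,0,0]
    - [0,0,0]
    - [0,0,0]
    - [0,0,0]
    - [0,0,0]
  fingers: [0,0,0,0,0,0,0,0]

```text
clock: 4.7
position: [0.4806, -0.0661, 0.1881]
tool_rot: [75.5, 90.0, -2.3]
ft_force: [-0.1, 0.4, 0.7]
grip_width: 0.094
```

Request:
send_rows:
  linear:
    - [0,7,0]
    - [0,12,0]
    - [0,16,0]
    - [0,19,0]
    - [0,23,0]
    - [0,27,0]
    - [0,31,0]
    - [0,35,0]
    - [0,39,0]
    - [0,43,0]
    - [0,47,0]
    - [0,50,0]
    - [0,53,0]
    - [0,53,0]
  rot:
    - [0,0,0]
    - [0,0,0]
    - [0,0,0]
    - [0,0,0]
    - [0,0,0]
    - [0,0,0]
    - [0,0,0]
    - [0,0,0]
    - [0,0,0]
    - [0,0,0]
    - [0,0,0]
    - [0,0,0]
    - [0,0,0]
    - [0,0,0]
  fingers: [0,0,0,0,0,0,0,0,0,0,0,0,0,0]

```text
clock: 6.1
position: [0.5323, -0.0546, 0.1875]
tool_rot: [169.6, 90.0, 91.8]
ft_force: [0.3, -0.0, 0.4]
grip_width: 0.094
```

```bash
python3 - <<'E'
from h import *
s=arm.read_state(); c=shot("wrist"); save(c,"w2.png")
lip=np.array([.536,-.0255]);y=np.radians(12.2);ex=np.array([np.cos(y),np.sin(y)]);ey=np.array([-ex[1],ex[0]])
for r in arm.recognise(c,"capsule")[:2]:
  w=wworld(c,s,r["location"],.195)[:2]-lip; print(r,w@ex,w@ey)
t=s["position"][:2]-lip;print("tcp",t@ex,t@ey)
E
```

```text
{'location': [269.9, 238.7], 'conf': 0.77} -0.039677389951931825 -0.0250373629065807
tcp -0.009723256597168264 -0.02762965483728392
```

View pics/w2.png

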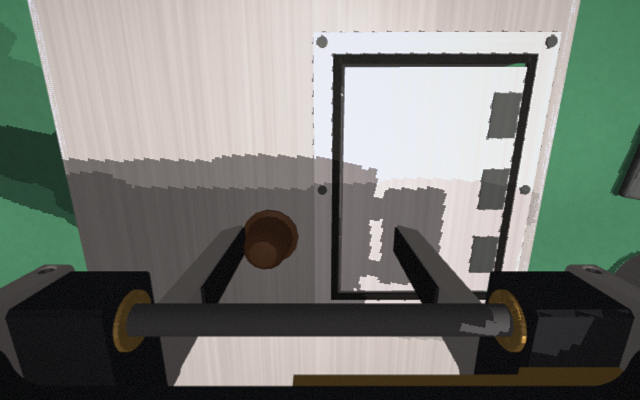

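The capsule is upright against the front finger, its rim centred near (268,240) and about 40 mm before the lip. I'll push it 16 mm more, then tilt about the front fingertip so the far finger presses the flap.

Request:
send_rows:
  linear:
    - [0,4,-1]
    - [0,8,-2]
    - [0,12,-2]
    - [0,15,-2]
    - [0,16,-2]
    - [0,16,-2]
    - [2,16,-2]
    - [4,15.8,-2]
    - [6,15.6,-2]
    - [8,15.3,-2]
    - [9.8,14.8,-2]
    - [11.5,14.3,-2]
    - [13,13.8,-2]
    - [14.6,13.2,-2]
    - [16,12.6,-2]
    - [16,12.6,-2]
    - [16,12.6,-2]
  rot:
    - [0,0,0]
    - [0,0,0]
    - [0,0,0]
    - [0,0,0]
    - [0,0,0]
    - [0,0,0]
    - [0,0,-2.5]
    - [0,0,-5]
    - [0,0,-7.5]
    - [0,0,-10]
    - [0,0,-12.5]
    - [0,0,-15]
    - [0,0,-17.5]
    - [0,0,-20]
    - [0,0,-22]
    - [0,0,-22]
    - [0,0,-22]
  fingers: [0,0,0,0,0,0,0,0,0,0,0,0,0,0,0,0,0]

```text
clock: 7.9
position: [0.5437, -0.05, 0.1713]
tool_rot: [-90.1, 68.0, -167.8]
ft_force: [-2.8, -0.1, 1.6]
grip_width: 0.0938
```

```bash
python3 - <<'E'
from h import *
np.set_printoptions(precision=4,suppress=True)
s=arm.read_state(); c=shot("wrist"); save(c,"w3.png")
lip=np.array([.536,-.0255]);y=np.radians(12.2);ex=np.array([np.cos(y),np.sin(y)]);ey=np.array([-ex[1],ex[0]])
for r in arm.recognise(c,"capsule")[:2]:
  w=wworld(c,s,r["location"],.195)[:2]-lip; print(r,w@ex,w@ey)
t=s["position"][:2]-lip;print("tcp",t@ex,t@ey,s["position"][2],s["ft_force"])
Rm=R.from_euler('xyz',s["tool_rot"],degrees=True).as_matrix();print(Rm)
for k in(-.047,.047,.0595):
  p=s["position"]+Rm[:,1]*k;print(k,(p[:2]-lip)@ex,p[2]-.18)
E
```

```text
{'location': [273.3, 242.6], 'conf': 0.81} -0.017394042272432807 -0.022471182503350152
tcp 0.0023312275560305336 -0.025607871333679474 0.17130856573114853 [-2.775  -0.1465  1.5505]
[[-0.3661  0.9062  0.2116]
 [-0.0789  0.1964 -0.9773]
 [-0.9272 -0.3745 -0.0004]]
-0.047 -0.04124813035832093 0.0089108141181089
0.047 0.045910585470382 -0.026293682655811834
0.0595 0.0575008402348372 -0.030975131694897018
```

View pics/w3.png

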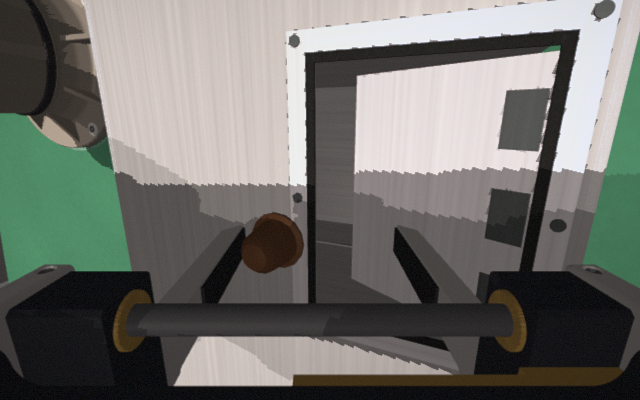

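The flap is open about 0.55 rad. The capsule stands upright with its rim near (278,238), about 18 mm before the lip. Next I'll nudge it over while closing the fingers partway, so the pressing finger stays clear of the hinge.

Request:
send_rows:
  linear:
    - [-0.7,1.8,-0.5]
    - [-1.5,3.7,-1]
    - [-2.2,5.5,-1.5]
    - [-3,7.4,-2]
    - [-3.7,9.2,-2]
    - [-4.5,11.1,-2]
    - [-5.2,13,-2]
    - [-6,14.8,-2]
    - [-6.7,16.7,-2]
    - [-7.5,18.5,-2]
    - [-8.2,20.4,-2]
    - [-9,22.2,-2]
    - [-9.7,24,-2]
    - [-10.3,25.5,-2]
    - [-10.3,25.5,-2]
    - [-10.3,25.5,-2]
    - [-10.3,25.5,-2]
  rot:
    - [0,0,0]
    - [0,0,0]
    - [0,0,0]
    - [0,0,0]
    - [0,0,0]
    - [0,0,0]
    - [0,0,0]
    - [0,0,0]
    - [0,0,0]
    - [0,0,0]
    - [0,0,0]
    - [0,0,0]
    - [0,0,0]
    - [0,0,0]
    - [0,0,0]
    - [0,0,0]
    - [0,0,0]
  fingers: [0.02,0.04,0.06,0.08,0.1,0.12,0.14,0.16,0.18,0.2,0.22,0.24,0.26,0.27,0.27,0.27,0.27]

```text
clock: 9.7
position: [0.5706, -0.0423, 0.1716]
tool_rot: [-90.0, 68.0, -167.8]
ft_force: [-1.1, -1.3, 3.3]
grip_width: 0.0684
```

```bash
python3 - <<'E'
from h import *
np.set_printoptions(precision=4,suppress=True)
s=arm.read_state(); c=shot("wrist"); save(c,"w4.png")
lip=np.array([.536,-.0255]);y=np.radians(12.2);ex=np.array([np.cos(y),np.sin(y)]);ey=np.array([-ex[1],ex[0]])
for r in arm.recognise(c,"capsule")[:2]: print(r)
g=s["grip_width"]/2;Rm=R.from_euler('xyz',s["tool_rot"],degrees=True).as_matrix()
for k in(-g,g,g+.0125):
  p=s["position"]+Rm[:,1]*k;print(k,(p[:2]-lip)@ex,(p[:2]-lip)@ey,p[2]-.18)
E
```

```text
{'location': [289.6, 243.0], 'conf': 0.75}
-0.034183193963322006 -0.0014032889846431586 -0.023709533802353296 0.004389142353319164
0.034183193963322006 0.06200048782367744 -0.02369477124963888 -0.0211827927835469
0.046683193963322 0.07359313201828369 -0.023692072088332773 -0.025858324121458193
```

View pics/w4.png

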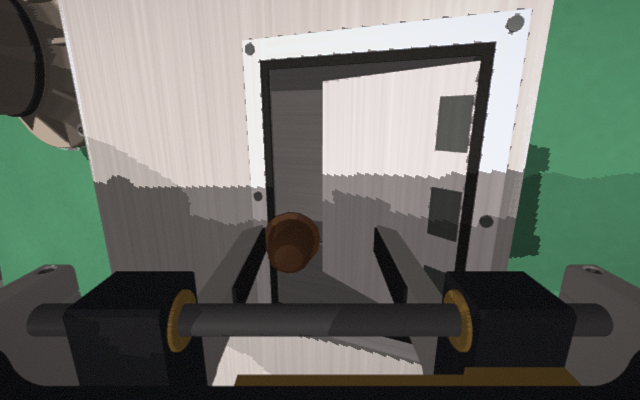

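```bash
cat > cap.py <<'E'
from h import *
np.set_printoptions(precision=4,suppress=True)
s=arm.read_state(); c=shot("wrist")
lip=np.array([.536,-.0255]);y=np.radians(12.2);ex=np.array([np.cos(y),np.sin(y)]);ey=np.array([-ex[1],ex[0]])
T=np.eye(4);T[:3,:3]=R.from_euler('xyz',s["tool_rot"],degrees=True).as_matrix();T[:3,3]=s["position"];T=T@np.array(c["tool_from_camera"])
h=cv2.cvtColor(c["color"],cv2.COLOR_RGB2HSV); m=(h[...,0]<16)&(h[...,1]>120)&(c["depth"]>0); m[300:]=0; m[:,:150]=0
def pts(m):
    v,u=np.nonzero(m); d=c["depth"][v,u]; P=(np.linalg.inv(np.array(c["mtx"]))@np.vstack([u,v,np.ones(len(u))]))*d
    W=(T[:3,:3]@P).T+T[:3,3]; return np.c_[(W[:,:2]-lip)@ex,(W[:,:2]-lip)@ey,W[:,2]-.18]*1000
A=pts(m); print(len(A)); 
for q in(1,10,50,90,99): print(q,np.percentile(A,q,axis=0)) if len(A) else 0
E
cat > cap2.py <<'E'
from cap import *
A=A[np.argsort(A[:,2])]
for z in range(-30,32,4):
  B=A[(A[:,2]>=z)&(A[:,2]<z+4)]
  if len(B)>5: print(z,len(B),B.min(0)[:2],B.max(0)[:2])
fl=np.zeros_like(m); fl[90:180,330:430]=1; F=pts(fl&(c["depth"]>0)); p=np.polyfit(F[:,0],F[:,2],1); print("flap slope rad",np.arctan(p[0]))
E
python3 cap2.py
```

```text
2500
1 [ -0.8884 -34.8066  -8.4915]
10 [  8.4651 -29.3514  -3.8994]
50 [ 21.9909 -18.3819  14.8183]
90 [ 29.5478 -11.4264  22.7873]
99 [32.1083 -7.79   24.3723]
-10 174 [ 21.381  -38.0835] [ 29.889  -10.0275]
-6 150 [ 10.8509 -34.4489] [28.3476 -6.9999]
-2 212 [ -1.0763 -45.6328] [109.8979  -6.8236]
2 272 [ -1.5592 -33.066 ] [ 30.9459 -10.1838]
6 164 [ -0.803  -29.3937] [ 31.898  -10.7251]
10 219 [  3.8579 -33.4993] [ 33.0821 -11.4189]
14 312 [  6.5659 -36.4506] [ 32.3372 -11.6738]
18 604 [  9.0508 -36.2392] [ 31.63   -13.0328]
22 388 [ 10.8957 -33.1812] [ 25.7011 -15.6377]
flap slope rad 0.4772756248284717
```

The capsule is tipping over the lip: foot centre about +13 mm, front rim about 10 mm below the deck. Its rear rim looks caught under the front fingertip. Reopening the fingers a little should free it and press the flap further.

Request:
send_rows:
  linear:
    - [0,0,0]
    - [0,0,0]
    - [0,0,0]
    - [0,0,0]
    - [0,0,0]
    - [0,0,0]
  rot:
    - [0,0,0]
    - [0,0,0]
    - [0,0,0]
    - [0,0,0]
    - [0,0,0]
    - [0,0,0]
  fingers: [0.24,0.21,0.18,0.15,0.14,0.14]

```text
clock: 10.45
position: [0.5703, -0.0424, 0.1715]
tool_rot: [-90.0, 68.0, -167.8]
ft_force: [-4.8, -0.9, 1.9]
grip_width: 0.0805
```

```bash
python3 cap2.py; python3 -c "
from h import *
s=arm.read_state();print(s['position'],s['grip_width'],s['ft_force']);save(shot('wrist'),'w5.png')"
```

```text
518
1 [ -76.6026  -40.7988 -160.3663]
10 [ -73.5947  -36.0852 -156.5769]
50 [ -64.7706  -25.744  -150.2329]
90 [ -54.1009  -16.669  -144.1292]
99 [ -50.7321  -12.5521 -139.4479]
flap slope rad 0.9277432313959869
[ 0.57030835 -0.04237928  0.17146807] 0.08051762096552299 [-3.50451033  0.31559999  2.15324401]
```

View pics/w5.png

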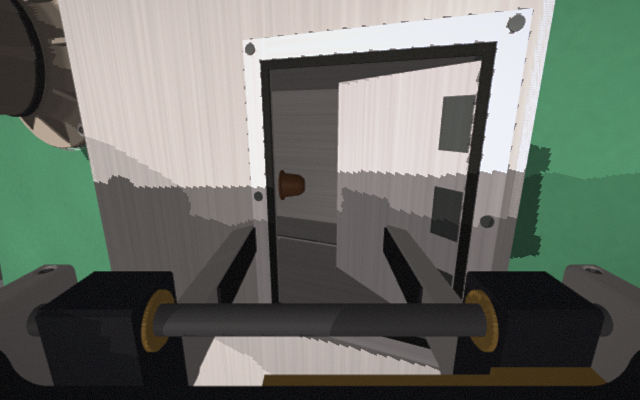

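The capsule has dropped through and lies on its side in the pan at (291,184), with the flap still held open. I'll hold briefly, then lift straight up.

Request:
send_rows:
  linear:
    - [0,0,0]
    - [0,0,0]
    - [0,0,0]
    - [-7,-3,0]
    - [-14,-6,0]
    - [-21,-8.5,0]
    - [-28,-11,0]
    - [-40,-16,0]
    - [-60,-24,0]
    - [-85,-34,0]
    - [-111,-45,0]
    - [-139,-56,0]
    - [-139,-56,0]
    - [-139,-56,0]
    - [-139,-56,0]
  rot:
    - [0,0,0]
    - [0,0,0]
    - [0,0,0]
    - [0,0,0]
    - [0,0,0]
    - [0,0,0]
    - [0,0,0]
    - [0,0,0]
    - [0,0,0]
    - [0,0,0]
    - [0,0,0]
    - [0,0,0]
    - [0,0,0]
    - [0,0,0]
    - [0,0,0]
  fingers: [0.14,0.14,0.14,0.14,0.14,0.14,0.14,0.14,0.14,0.14,0.14,0.14,0.14,0.14,0.14]

```text
clock: 12.05
position: [0.5703, -0.0424, 0.3209]
tool_rot: [-90.0, 68.0, -167.8]
ft_force: [-0.1, -0.4, -1.1]
grip_width: 0.081
```

```bash
python3 - <<'E'
from h import *
s=arm.read_state();print(s['position'],s['grip_width'],s['ft_force'])
w=shot("wrist");c=shot("scene");save(c,"s2.png")
for r in arm.recognise(c,"capsule"): print(r)
a=c["color"][130:300,220:420]
b=np.vstack([w["color"][:,:,::-1][:320],]); 
z=cv2.resize(np.ascontiguousarray(a[:,:,::-1]),None,fx=3,fy=3); cv2.imwrite("pics/s2c.png",cv2.resize(np.vstack([cv2.resize(z,(640,544)),b]),(444,600)))
import runpy
E
python3 cap.py
```

```text
[ 0.57030732 -0.04235343  0.3208551 ] 0.0809517371246358 [-0.06104017 -0.36556686 -1.05194462]
{'location': [347.8, 197.6], 'conf': 0.71}
11
1 [  0.1151 -57.1939  19.1763]
10 [  8.243 -29.205 172.338]
50 [ 32.3734 -15.8435 216.0845]
90 [110.9923   7.6878 229.0711]
99 [111.0698   7.6949 255.86  ]
```

View pics/s2c.png

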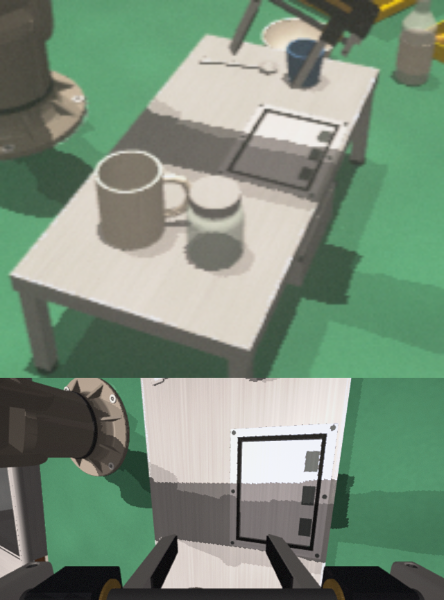

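Request:
send_rows:
  linear:
    - [-20,-8,0]
    - [-20,-8,0]
    - [-20,-8,0]
    - [-20,-8,0]
    - [-20,-8,0]
    - [-20,-8,0]
    - [-20,-8,0]
    - [-20,-8,0]
    - [-20,-8,0]
    - [-20,-8,0]
    - [-20,-8,0]
    - [-20,-8,0]
    - [-20,-8,0]
    - [-20,-8,0]
    - [-20,-8,0]
  rot:
    - [0,0,0]
    - [0,0,0]
    - [0,0,0]
    - [0,0,0]
    - [0,0,0]
    - [0,0,0]
    - [0,0,0]
    - [0,0,0]
    - [0,0,0]
    - [0,0,0]
    - [0,0,0]
    - [0,0,0]
    - [0,0,0]
    - [0,0,0]
    - [0,0,0]
  fingers: [0.14,0.14,0.14,0.14,0.14,0.14,0.14,0.14,0.14,0.14,0.14,0.14,0.14,0.14,0.14]

```text
clock: 13.75
position: [0.5706, -0.0423, 0.3429]
tool_rot: [-90.0, 68.0, -167.8]
ft_force: [-0.1, -0.4, 0.4]
grip_width: 0.0809
```

```bash
python3 - <<'E'
from cap import *
f=np.zeros_like(m); f[80:140,350:440]=1; F=pts(f&(c["depth"]>0)); F=F[(F[:,0]>10)&(F[:,0]<95)]; p=np.polyfit(F[:,0],F[:,2],1); print("flap angle",np.arctan(p[0]),F[:,2].mean(),len(F))
print(arm.read_state()["clock"]); print(arm.job_done())
E
```

```text
6
1 [  9.0065 -18.5977 218.4029]
10 [ 11.214  -17.5841 223.9272]
50 [ 33.6465   4.8466 246.9344]
90 [110.7463   8.7605 281.983 ]
99 [112.9588   9.343  284.2227]
flap angle -0.0009455043023947699 6.102752410329528e-05 4836
13.8
the job is handed in; nothing more can be done
None
```

The used capsule is in the waste pan, the flap is shut, and the job was handed in at 13.8 s of the 42 s allowed.

**What I did:** I slid the capsule to the lip with the front finger and tilted the gripper so the far finger pressed the flap open. Then I nudged the capsule over the edge. It stuck briefly, tipped forward with its rear rim probably caught under the front fingertip. Reopening the fingers slightly freed it and pressed the flap further, so it dropped through with the flap still held. I then lifted straight up.

**Last checks:**
- **Capsule:** seen through the open flap lying on its side, about 30 mm above the counter. With the flap shut I could not see it, so its final rest is inferred. I waited about 3 s after that view before handing in.
- **Flap:** measured flat, about 0.001 rad, so shut.
- **Gripper:** about 0.16 m above the deck, touching nothing.
- **Bystanders:** those in the final view (mug, jar, cup, spoon, bowl, soap bottle) looked undisturbed. I did not re-measure any of them, and the milk jug was not in that view.

One disagreement: after the flap shut, the recogniser still reported a capsule on the flap in the scene view (confidence 0.71). The picture showed only the flap there, and the wrist depth and colour check found nothing on the deck, so I took it as false.

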